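# Clamp a round bar in V-cradles crosswise

### The arm

A 6-joint arm with a two-finger parallel gripper is mounted at the origin on a cart in front of the work surface, level with it; the furniture and walls round the work are solid. World frame = base frame: x ahead of the robot, y to its left, z up, the work surface at z = 0. Lengths are in m, angles in degrees, forces in N, time in s.
With the tool pointing down it reaches from about 0.325 to 1 m from the base axis. Payload 5.1 kg.
Tool frame: the origin (TCP) lies midway between the tips of the shut fingers; the grasp point (between the pads) lies 19 mm behind it; z points along the fingers, y is the line along which they close (so a half turn about z gives the same grasp; the last joint's range is limited). The gripper opens to 85 mm and grips with 20 to 120 N. Pads are 22 mm wide; open, the fingers measure 114 mm over their backs; the gripper's body (76 mm by 85 mm) begins 54 mm behind the grasp point. The pads swing forward as they close: fully open they stand 13 mm farther back than shut.
Start: joints at [-4.733, 7.093, 94.555, -0, 78.352, -4.733], TCP at [0.65, -0, 0.231] pointing down, gripper open.
Joint ranges: [-149.61, 149.61], [-58.7, 133.49], [1.44, 155.28], [-77.14, 257.14], [18.33, 153.61], [-166.67, 166.67]. Speed limits (degrees/s): [147.25, 147.25, 180, 180, 180, 180].

### API

Orientations are given as [roll, pitch, yaw] about the fixed x, y, z axes, in that order (R = Rz(yaw) Ry(pitch) Rx(roll)).
In Python, from plant import get_state, grab_frame, calibration, workorder gives the robot as it stands. The module is installed in compiled form; this text tells all that it offers.
- The arm moves only by the tool step_arm, never from a script. Its arguments are lists of equal length, an entry for each row: "xyz": the shift along the world's x, y, z in m, a list of three; "dr": the turn, a rotation vector about the world's x, y, z in rad, a list of three; "hand": the closure, from -1 (fully open) to 1 (shut), so that 0 is half open. In form: {"xyz": [[tx, ty, tz], ...], "dr": [[ax, ay, az], ...], "hand": [hand, ...]}. A call has 1 to 12 rows; each row is the pose to reach, as a shift and turn from the pose commanded when the call began; what a row does not reach only later rows make up. A row lasts 1/8 s, in which the tool goes at most 62.5 mm and 10.7 degrees, less where a joint would pass 70% of its speed; a pose out of reach is approached as far as the arm can. A call with a gripper value outside its range is refused whole. The fingers move at their own pace and stop on an object; the grip force is fixed at half the most. Time passes only in rows, so rows that repeat a pose let the fingers close. It gives the time, the measured TCP pose, the force, the opening and the grip force at its end, in the units of the state.
- get_state(): the state, without advancing time (a new reading comes with each control period).
- grab_frame(name): name is "scene" or "side" or "wrist"; returns (picture, depth): 420x560x3 uint8, blue, green, red; 420x560 float32, m along the optical axis (not along the pixel's ray), 0 where there is no reading.
- calibration(name): a dict with "vfov" (degrees; the focal length in pixels is half the picture's height over the tangent of half this angle, whatever the lens; pixels are square), "cx", "cy" (the principal point, pixels), "dist" ([k1, k2, p1, p2, k3] as OpenCV has them; the pictures are not rectified), "world_to_cam" (4x4, takes a point from world to camera coordinates). Camera axes: x right, y down, z forward; pixel columns grow to the right and rows downward; lengths in m; the calibration is good to about 2 mm. A picture is of the moment at which its call begins: read the wrist's pose just before it. calibration takes no time and is no camera call; for the wrist camera it gives the pose at the moment of the call.
- workorder.sign_off(): hands the job in; it is judged then, once.
The state is a dict: "time_s": time; "joint_pos": joint angles; "dq": joint speeds; "effort": joint torques, N m; "position": TCP position; "orientation": TCP orientation; "force": force on the tool from outside, world axes, zero at the start; "torque": the same for the moment, N m; "gripper_width": opening from 0.0 (shut) to 1.0 (fully open); "finger_force": force on a finger pad.
Only numpy, scipy, OpenCV 4.12 (cv2) and the standard library are available. Lean on these libraries where they do the work, as an engineer would, in place of code of your own. Each camera call takes 0.05 s, during which the arm holds its last target. There are 200 camera calls.

### The job

Push the round bar along its V-cradles until its end rests against the stop plate. Then tighten the four hand levers clockwise by pushing their arms, evenly and crosswise, in two passes: first turn each lever about halfway (45 degrees, pointing diagonally out from its corner of the jig), one diagonal pair before the other pair, and only when all four stand halfway turn them fully tight, as far as they go, again one diagonal pair before the other. Leave the mug, stapler and bottle where they are.

Things in the scene. Friction and masses are not known exactly. Their poses are not given: they have to be found in the camera images.
- jig: fixed clamping jig: aluminium base plate 130 (x) x 222 (y) x 12 mm with two V-cradles at y = -45 and +45 mm, which carry a bar along y (axis at x = 0, 45 mm above the worktop). Over each cradle a steel strap (112 mm along x, 24 along y, top 72 mm above the worktop) bridges the bar, a hand lever on each end. Origin on the worktop amid the four levers; z up, x away from the robot (yaw +-0.3)
- stop_face (a point): middle of the stop plate's face that the bar must meet: an upright steel plate 44 mm wide (x) and 8 mm thick at the jig's +y (left) end, its top 52 mm above the worktop. The point is at (0, +100, 45) mm in the jig's frame
- bar: loose plain steel round bar, 30 mm diameter, 170 mm long, 0.3 to 0.65 kg, in the V-cradles under the straps; origin at its middle, own y along its length. Starts 25 to 43 mm short of the stop plate; slides along y at 2 to 7 N; at the stop its origin is at y = +15 mm in the jig's frame. Its -y (right) end is free to be pushed from outside
- lever_far_left (a joint): angle (rad) of the hand lever on the far (+x) left (+y) corner of the jig, axis at (+42, +45) mm in the jig's frame; at 0 its arm points along the jig's +y, at 1.57 along +x. 0 loose, 0.785 halfway, 1.57 fully tight (hard end); grows clockwise seen from above; starts at 0 to 0.2; stays where left; needs about 0.2 N m
- knob_far_left (a point): centre of the grey ball knob (22 mm diameter) on the end of lever_far_left, 70 mm from the lever's axis, 83 mm above the worktop. The steel arm between hub (13 mm radius, its stud up to 100 mm above the worktop) and knob is 12 mm wide, from 78 to 88 mm above the worktop
- lever_far_right (a joint): angle (rad) of the hand lever on the far (+x) right (-y) corner, axis at (+42, -45) mm; at 0 its arm points along the jig's +x, at 1.57 along -y. 0 loose, 0.785 halfway, 1.57 fully tight (hard end); grows clockwise seen from above; starts at 0 to 0.2; stays where left; needs about 0.2 N m
- knob_far_right (a point): centre of the grey ball knob (22 mm diameter) on the end of lever_far_right, 70 mm from the lever's axis, 83 mm above the worktop. The steel arm between hub (13 mm radius, its stud up to 100 mm above the worktop) and knob is 12 mm wide, from 78 to 88 mm above the worktop
- lever_near_right (a joint): angle (rad) of the hand lever on the near (-x) right (-y) corner, axis at (-42, -45) mm; at 0 its arm points along the jig's -y, at 1.57 along -x. 0 loose, 0.785 halfway, 1.57 fully tight (hard end); grows clockwise seen from above; starts at 0 to 0.2; stays where left; needs about 0.2 N m
- knob_near_right (a point): centre of the grey ball knob (22 mm diameter) on the end of lever_near_right, 70 mm from the lever's axis, 83 mm above the worktop. The steel arm between hub (13 mm radius, its stud up to 100 mm above the worktop) and knob is 12 mm wide, from 78 to 88 mm above the worktop
- lever_near_left (a joint): angle (rad) of the hand lever on the near (-x) left (+y) corner, axis at (-42, +45) mm; at 0 its arm points along the jig's -x, at 1.57 along +y. 0 loose, 0.785 halfway, 1.57 fully tight (hard end); grows clockwise seen from above; starts at 0 to 0.2; stays where left; needs about 0.2 N m
- knob_near_left (a point): centre of the grey ball knob (22 mm diameter) on the end of lever_near_left, 70 mm from the lever's axis, 83 mm above the worktop. The steel arm between hub (13 mm radius, its stud up to 100 mm above the worktop) and knob is 12 mm wide, from 78 to 88 mm above the worktop
- mug: white mug, 82 x 114 x 91 mm, stands left of the jig; origin under its middle; a bystander to be left alone
- stapler: black and red stapler, 36 x 128 x 65 mm, right of the jig; origin under its middle; a bystander to be left alone
- bottle: small brown dropper bottle, 34 mm diameter, 102 mm tall, near the front edge left of the jig; origin under its middle; a bystander to be left alone

How it is judged:
By the outcome, as a careful person would: the job done as asked, in the order asked, and still so for the second after the job is handed in, with the robot touching nothing.
It also fails if it takes over 72 s, if anything falls off the work surface, if the arm or the gripper's body presses on something with over 40 N, if the wrist force passes 120 N, or if a joint passes its speed limit or range.

## Working session

There is one attempt and no reset: what is moved stays moved. The work goes in short steps, Python scripts to look and compute and a tool call to move; the robot and the scene stay as the last step left them, time stands still between calls to the robot, and variables do not carry over. Pictures are saved under pics/ and viewed, at most 10 in all, crops included, and the job is handed in when it is done.

Besides the shell and the picture viewer there is one more tool, called after "Emit:" as name(argument=value, ...) on one line, values as JSON. step_arm: Moves the arm, as the interface text tells. Its arguments: {"type":"object","properties":{"xyz":{"type":"array","items":{"type":"array","items":{"type":"number"}}},"dr":{"type":"array","items":{"type":"array","items":{"type":"number"}}},"hand":{"type":"array","items":{"type":"number"}}},"required":["xyz","dr","hand"]}

```bash
mkdir -p pics; cat > h.py <<'E'
import numpy as np, cv2
from plant import get_state, grab_frame, calibration, workorder
def K(c):
    f=210/np.tan(np.radians(c['vfov'])/2); return np.array([[f,0,c['cx']],[0,f,c['cy']],[0,0,1.]])
def rays(c,uv):
    p=cv2.undistortPoints(np.array(uv,float).reshape(-1,1,2),K(c),np.array(c['dist'],float)).reshape(-1,2)
    T=np.array(c['world_to_cam']);R=T[:3,:3];o=-R.T@T[:3,3]
    return o,np.c_[p,np.ones(len(p))]@R
def plane(c,uv,z):
    o,d=rays(c,uv); return o+d*((z-o[2])/d[:,2])[:,None]
def proj(c,P):
    T=np.array(c['world_to_cam']); r=cv2.Rodrigues(T[:3,:3])[0]
    return cv2.projectPoints(np.array(P,float).reshape(-1,1,3),r,T[:3,3],K(c),np.array(c['dist'],float))[0].reshape(-1,2)
def cloud(c,dep):
    v,u=np.mgrid[0:420,0:560]; o,d=rays(c,np.c_[u.ravel(),v.ravel()])
    return (o+d*dep.reshape(-1,1)).reshape(420,560,3)
E
python3 - <<'E'
from h import *
ims=[]
for n in ("scene","side"):
    c=calibration(n); im,d=grab_frame(n); np.savez(f'/tmp/{n}.npz',im=im,d=d); cv2.imwrite(f'pics/{n}0.png',im)
    T=np.array(c['world_to_cam']); print(n,-T[:3,:3].T@T[:3,3],c['vfov'],(d>0).mean())
print(get_state())
E
```

```text
scene [ 0.02688636 -0.70072051  0.78197422] 57.11743100210241 0.9959353741496598
side [-0.03977369  1.12272735  0.64203951] 45.01351179863987 0.9959098639455782
{'time_s': 0.1, 'joint_pos': array([-4.72897860e+00,  7.12853629e+00,  9.46269882e+01, -1.29246737e-03,
        7.83527039e+01, -4.73437548e+00]), 'dq': array([-0.03560015, -0.0354641 , -0.18533904, -0.04122639,  0.05156654,
        0.02938195]), 'effort': array([ 9.10699127e-04, -4.24935150e+01, -3.66653323e+01, -1.21150126e-05,
        3.93052323e-03, -1.30700494e-05]), 'position': array([6.49437969e-01, 5.27580904e-05, 2.30182225e-01]), 'orientation': array([-1.79892036e+02, -7.67174330e-03,  9.00056518e+01]), 'force': array([-0.36825386,  0.41114381, -0.40100995]), 'torque': array([ 0.00106978, -0.00547057, -0.01653738]), 'finger_force': 0.0, 'gripper_width': 0.9989064367750223}
```

View pics/scene0.png

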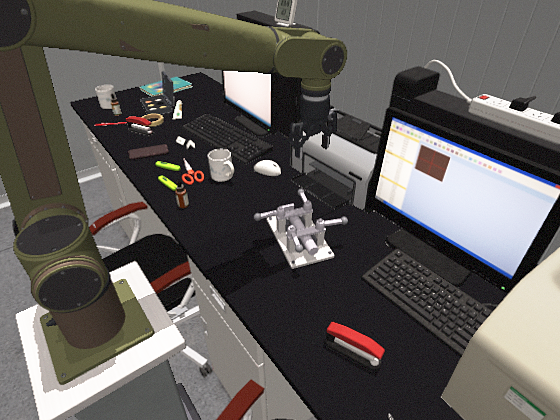

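View pics/side0.png

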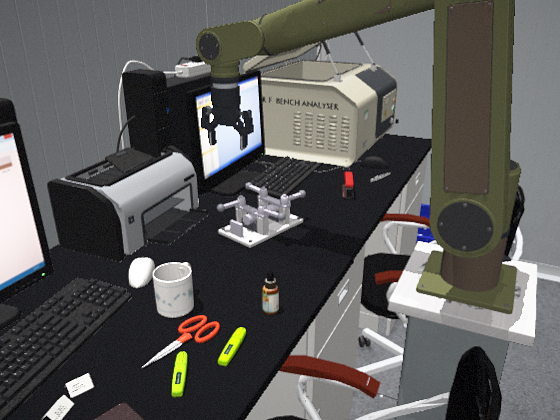

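The scene view shows the jig about (300,235), its knobs at (258,216), (345,220), (303,195), and the stapler at (355,343). The side view shows the jig about (262,212), the mug at (172,290) and the bottle at (270,294). Next: rough localisation from depth.

```bash
python3 - <<'E'
from h import *
P=[];C=[]
for n,(u0,u1,v0,v1) in (("scene",(245,360,180,275)),("side",(210,315,175,250))):
    z=np.load(f'/tmp/{n}.npz'); c=calibration(n); X=cloud(c,z['d']); s=np.s_[v0:v1,u0:u1]
    p=X[s].reshape(-1,3); k=z['im'][s].reshape(-1,3)
    m=(k.min(1)>90)&(p[:,2]>0.004)&(p[:,2]<0.13); q=p[m]
    print(n,q.min(0),q.max(0),np.median(q,0))
    b=q[(q[:,2]<0.018)]; print(len(b),cv2.minAreaRect((b[:,:2]*1000).astype(np.float32)))
    t=q[(q[:,2]>0.076)]
    P.append(q)
Q=np.vstack(P)
b=Q[(Q[:,2]>.006)&(Q[:,2]<0.016)]; print(cv2.minAreaRect((b[:,:2]*1000).astype(np.float32)))
c=calibration("wrist");T=np.array(c['world_to_cam']);print(-T[:3,:3].T@T[:3,3],T[:3,:3],c['vfov'])
im,d=grab_frame("wrist");cv2.imwrite('pics/w0.png',im)
E
```

```text
scene [ 0.46858628 -0.16974545  0.00400669] [0.83586819 0.14801925 0.11990764] [ 0.55314092 -0.08975104  0.05341984]
940 ((649.6720581054688, -74.81669616699219), (222.8126678466797, 295.6387023925781), 71.59829711914062)
side [ 0.46590829 -0.41025698  0.00413313] [0.772213   0.08146085 0.10239841] [ 0.5570172  -0.00402833  0.04781158]
898 ((601.6680908203125, -138.7513885498047), (226.69374084472656, 454.7842102050781), 16.91988754272461)
((646.3551635742188, -146.84890747070312), (382.1769714355469, 340.58831787109375), 73.21092224121094)
[0.6488546  0.07181449 0.3717284 ] [[ 9.99999469e-01  4.24261099e-04 -9.38764820e-04]
 [ 6.73054397e-04 -9.58950298e-01  2.83573401e-01]
 [-7.79919641e-04 -2.83573882e-01 -9.58950074e-01]] 62.940189743004
```

View pics/w0.png

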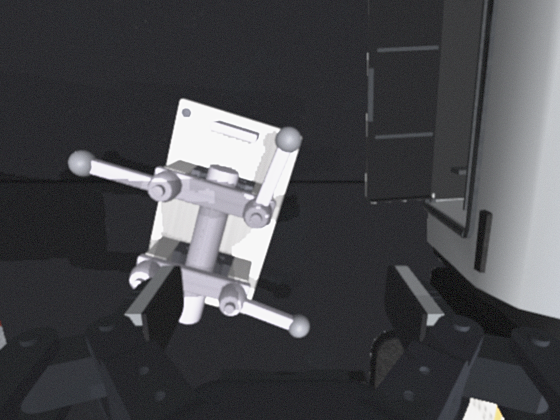

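The wrist view shows the jig well. Corners: (180,99) and (301,135). Studs: NL (162,186), FL (257,216), FR (231,301), NR about (140,280). Knobs: NL (80,162), FL (288,139), FR (299,326). The bar's front end is about (222,170).

```bash
python3 - <<'E'
from h import *
c=calibration("wrist")
print('hubs',plane(c,[(162,186),(257,216),(231,301),(140,280)],.1).round(4))
print('corn',plane(c,[(180,99),(301,135)],.012).round(4))
print('knobs NL FL FR',plane(c,[(80,162),(288,139),(299,326)],.083).round(4))
S=plane(c,[(162,186),(257,216),(231,301)],.1)[:,:2]
ctr=(S[0]+S[2])/2; d=S[1]-S[0]; print('ctr',ctr,'yaw',np.degrees(np.arctan2(d[1],d[0])),np.linalg.norm(d),np.linalg.norm(S[1]-S[2]))
E
```

```text
hubs [[ 0.5497  0.01    0.1   ]
 [ 0.6263 -0.0156  0.1   ]
 [ 0.6012 -0.0959  0.1   ]
 [ 0.5216 -0.075   0.1   ]]
corn [[0.5445 0.0792 0.012 ]
 [0.6662 0.0438 0.012 ]]
knobs NL FL FR [[ 0.4759  0.0269  0.083 ]
 [ 0.6521  0.046   0.083 ]
 [ 0.6635 -0.134   0.083 ]]
ctr [ 0.57543455 -0.04294324] yaw -18.42589754894406 0.08076158502025825 0.08414343732357003
```

Emit:
step_arm(xyz=[[-0.02,-0.04,0.02],[-0.05,-0.08,0.03],[-0.075,-0.12,0.03],[-0.075,-0.12,0.03],[-0.075,-0.12,0.03],[-0.075,-0.12,0.03]], dr=[[0,0,-0.1],[0,0,-0.2],[0,0,-0.3],[0,0,-0.3],[0,0,-0.3],[0,0,-0.3]], hand=[1,1,1,1,1,1])

```text
time_s: 0.9
position: [0.5754, -0.1191, 0.2609]
orientation: [-180.0, -0.0, 72.9]
force: [0.8, 0.1, -1.1]
gripper_width: -0.002
finger_force: 0.0
```

```bash
python3 - <<'E'
from h import *
s=get_state();print(s['time_s'],s['position'],s['orientation'],s['gripper_width'])
c=calibration("wrist");im,d=grab_frame("wrist");np.savez('/tmp/w1.npz',im=im,d=d,c=c);cv2.imwrite('pics/w1.png',im)
import pickle;pickle.dump(c,open('/tmp/w1.pkl','wb'))
E
```

```text
0.9 [ 0.5753536  -0.11911831  0.26092683] [-1.79964921e+02 -1.38678263e-02  7.29039785e+01] -0.0020538778462601366
```

View pics/w1.png

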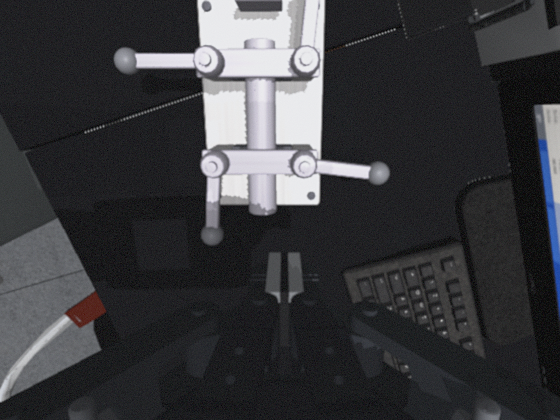

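The hubs are at NL (206,60), FL (304,61), FR (304,165), NR (214,164). The knobs are at NL (126,60), FR (378,173), NR (212,236). The plate's right edge runs (204,204)–(320,205), the bar end is about (262,212), and the FL knob is out of view.

```bash
python3 - <<'E'
from h import *
import pickle
z=np.load('/tmp/w1.npz',allow_pickle=True);c=pickle.load(open('/tmp/w1.pkl','rb'));X=cloud(c,z['d'])
hub=[(206,60),(304,61),(304,165),(214,164)]
for u,v in hub: p=X[v-3:v+4,u-3:u+4].reshape(-1,3); print('hub',(u,v),np.median(p,0).round(4),p[:,2].max().round(4))
for u,v in [(126,60),(378,173),(212,236)]:print('knobtop',X[v-2:v+3,u-2:u+3].reshape(-1,3).mean(0).round(4))
kn=plane(c,[(126,60),(378,173),(212,236)],.083); print('knob rays',kn.round(4))
M=np.array([(-42,45),(42,45),(42,-45),(-42,-45)])/1000
for zt in (.088,.094,.1):
    S=plane(c,hub,zt)[:,:2]; A,_=cv2.estimateAffinePartial2D(M,S); 
    print(zt,np.hypot(*A[:,0]),np.degrees(np.arctan2(A[1,0],A[0,0])),A[:,2])
p=X.reshape(-1,3);k=z['im'].reshape(-1,3)
m=(k.min(1)>120)&(p[:,2]>.008)&(p[:,2]<.016)&(abs(p[:,0]-.57)<.12)&(p[:,1]>-.2)&(p[:,1]<.1); r=cv2.minAreaRect((p[m][:,:2]*1000).astype(np.float32)); print(m.sum(),r)
# white base edges on rows
g=z['im'].min(2)
for v in (100,120,180): 
    x=np.where(g[v,190:335]>150)[0]+190; e=plane(c,[(x[0]-.5,v),(x[-1]+.5,v)],.012); print(v,x[0],x[-1],e.round(4).tolist(),np.linalg.norm(e[0]-e[1]))
e=plane(c,[(204,204),(320,205)],.012);print('corners',e.round(4))
b=(abs(p[:,2]-.058)<.004)&(np.arange(len(p))//560>180)&(np.arange(len(p))//560<225); q=p[b]; print('bar',len(q),q.min(0),q.max(0)); print('bar end',plane(c,[(262,211)],.055))
E
```

```text
hub (206, 60) [0.5457 0.0034 0.099 ] 0.1004
hub (304, 61) [ 0.6223 -0.0208  0.0987] 0.1005
hub (304, 165) [ 0.5983 -0.1035  0.099 ] 0.1009
hub (214, 164) [ 0.5217 -0.0792  0.0963] 0.1004
knobtop [0.4804 0.0244 0.0925]
knobtop [ 0.6611 -0.1314  0.0927]
knobtop [ 0.4942 -0.1448  0.0921]
knob rays [[ 0.4769  0.0267  0.083 ]
 [ 0.6631 -0.134   0.083 ]
 [ 0.4912 -0.1476  0.083 ]]Traceback (most recent call last):
  File "<stdin>", line 10, in <module>
cv2.error: OpenCV(4.12.0) /io/opencv/modules/calib3d/src/ptsetreg.cpp:1108: error: (-215:Assertion failed) count >= 0 && to.checkVector(2) == count in function 'estimateAffinePartial2D'
```

```bash
python3 - <<'E'
from h import *
import pickle
z=np.load('/tmp/w1.npz',allow_pickle=True);c=pickle.load(open('/tmp/w1.pkl','rb'));X=cloud(c,z['d'])
p=X.reshape(-1,3);k=z['im'].reshape(-1,3);print({a:c[a] for a in('vfov','cx','cy','dist')})
g=z['im'].min(2)
for v in (100,120,135,190,195): 
    x=np.where(g[v,190:335]>150)[0]+190; e=plane(c,[(x[0]-.5,v),(x[-1]+.5,v)],.012); print(v,x[0],x[-1],e.round(4).tolist(),np.linalg.norm(e[0]-e[1]))
print('corners',plane(c,[(204,204),(320,205)],.012).round(4))
b=(abs(p[:,2]-.058)<.004)&(np.arange(len(p))//560>180)&(np.arange(len(p))//560<225); q=p[b]; print('bar',len(q),q.min(0),q.max(0)); print('bar end',plane(c,[(262,211)],.055))
im=z['im'][:260,100:400]; cv2.imwrite('pics/w1c.png',cv2.resize(im,(690,598),interpolation=cv2.INTER_CUBIC))
# studs: points above z=.094
m=(X[...,2]>.095)&(X[...,2]<.106); m[:,:190]=0;m[220:]=0;m[:,330:]=0
n,l,st,ce=cv2.connectedComponentsWithStats(m.astype(np.uint8)); print([(s[4],ce_.round(1)) for s,ce_ in zip(st,ce) if s[4]>8])
for i in range(1,n):
    if st[i][4]>8: print(X[l==i].mean(0).round(4))
E
```

```text
{'vfov': 62.940189743004, 'cx': 283.945345245174, 'cy': 207.99188300543352, 'dist': array([-0.0087464,  0.       ,  0.       ,  0.       ,  0.       ])}
100 204 321 [[0.5144, -0.0181, 0.012], [0.637, -0.0558, 0.012]] 0.12828127211951176
120 205 321 [[0.5079, -0.0382, 0.012], [0.6314, -0.0762, 0.012]] 0.12919576006772823
135 206 320 [[0.5032, -0.0538, 0.012], [0.6261, -0.0916, 0.012]] 0.12850840241284298
190 207 319 [[0.4819, -0.1133, 0.012], [0.6082, -0.1521, 0.012]] 0.13211475187664531
195 207 319 [[0.4798, -0.1189, 0.012], [0.6066, -0.1579, 0.012]] 0.1326757227975486
corners [[ 0.4731 -0.1284  0.012 ]
 [ 0.604  -0.1699  0.012 ]]
bar 894 [ 0.53138734 -0.24169275  0.05400539] [ 0.80883077 -0.11097195  0.0619914 ]
bar end [[ 0.54258434 -0.14505794  0.055     ]]
[(np.int32(234746), array([279.5, 209.7])), (np.int32(132), array([204.7,  58.8])), (np.int32(125), array([305.7,  58.4])), (np.int32(91), array([304. , 166.3])), (np.int32(104), array([210.6, 167.1]))]
[0.5449 0.0046 0.0987]
[ 0.6241 -0.0195  0.0988]
[ 0.598  -0.1046  0.0987]
[ 0.5181 -0.0808  0.0985]
```

View pics/w1c.png

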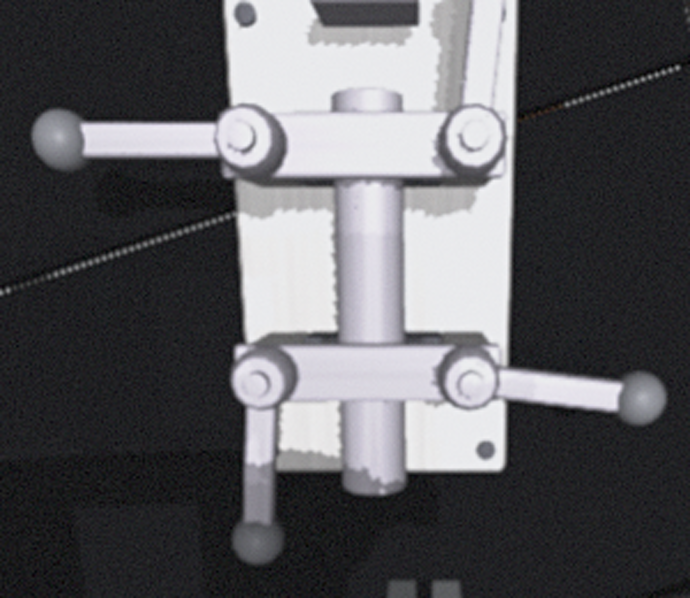

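The studs in the crop are at NL (240,134), FL (474,134), FR (470,382), NR (257,382). They match the depth blobs, with spacing about 83 × 89 mm, so the jig centre is about (0.571, -0.050) and its yaw -17.0°.

```bash
cat >> h.py <<'E'
CTR=np.array([.5713,-.0501]);YAW=np.radians(-17.05)
RJ=np.array([[np.cos(YAW),-np.sin(YAW)],[np.sin(YAW),np.cos(YAW)]])
def tow(p): return CTR+np.asarray(p)@RJ.T
def toj(P): return (np.asarray(P)[...,:2]-CTR)@RJ
HUB=dict(FL=((.042,.045),90),FR=((.042,-.045),0),NR=((-.042,-.045),-90),NL=((-.042,.045),180))
def ang(name,P): # lever angle deg from knob centre
    h,a0=HUB[name]; d=toj(P)-h; return (a0-np.degrees(np.arctan2(d[1],d[0]))+180)%360-180, np.hypot(*d)
E
python3 - <<'E'
from h import *
import pickle
c=pickle.load(open('/tmp/w1.pkl','rb'))
for n,uv in dict(NL=(125.7,60),FR=(378.5,173),NR=(212,235)).items(): print(n,ang(n,plane(c,[uv],.083)[0]))
print('bar end',toj(plane(c,[(262.6,213),(262.6,210)],.06)))
s=calibration("scene"); print('stapler',plane(s,[(330,325),(382,350),(355,365)],.04).round(3))
s2=calibration("side"); print('bottle,mug',plane(s2,[(270,308),(172,312)],0).round(3))
# FL knob in scene/side
for n,u in (("scene",(303,195)),("scene",(345,220)),("scene",(258,216))): print(ang('FL',plane(s,[u],.083)[0]),plane(s,[u],.083)[0].round(3))
print(tow([(0,-.132),(0,-.1),(0,-.084)]).round(4))
E
```

```text
NL (np.float64(0.6149650582852928), np.float64(0.07104115493299151))
FR (np.float64(6.640039573595317), np.float64(0.0713292572824605))
NR (np.float64(4.81405869271785), np.float64(0.07084726188677128))
bar end [[ 0.00130865 -0.09986619]
 [ 0.00136779 -0.09659002]]
stapler [[ 0.424 -0.347  0.04 ]
 [ 0.471 -0.457  0.04 ]
 [ 0.401 -0.448  0.04 ]]
bottle,mug [[0.373 0.3   0.   ]
 [0.557 0.405 0.   ]]
(np.float64(11.006208120382269), np.float64(0.05353858585304715)) [0.65  0.028 0.083]
(np.float64(142.09633924167053), np.float64(0.1241991151282501)) [ 0.669 -0.135  0.083]
(np.float64(-89.31663089121977), np.float64(0.14926439375352493)) [0.482 0.026 0.083]
[[ 0.5326 -0.1763]
 [ 0.542  -0.1457]
 [ 0.5467 -0.1304]]
```

Emit:
step_arm(xyz=[[-0.01,-0.02,0],[-0.02,-0.04,0],[-0.03,-0.056,0],[-0.042,-0.056,0],[-0.042,-0.056,0],[-0.042,-0.056,-0.02],[-0.042,-0.056,-0.06],[-0.042,-0.056,-0.11],[-0.042,-0.056,-0.16],[-0.042,-0.056,-0.2],[-0.042,-0.056,-0.22],[-0.042,-0.056,-0.22]], dr=[[0,0,0.18],[0,0,0.36],[0,0,0.54],[0,0,0.72],[0,0,0.9],[0,0,1.08],[0,0,1.26],[0,0,1.44],[0,0,1.57],[0,0,1.57],[0,0,1.57],[0,0,1.57]], hand=[1,1,1,1,1,1,1,1,1,1,1,1])

```text
time_s: 2.45
position: [0.5324, -0.1753, 0.04]
orientation: [180.0, -0.2, 162.8]
force: [0.4, 0.4, 0.9]
gripper_width: -0.007
finger_force: 0.0
```

Emit:
step_arm(xyz=[[0.002,0.0067,0],[0.004,0.0134,0],[0.005,0.0172,0],[0.006,0.021,0],[0.007,0.0239,0],[0.008,0.0268,0],[0.009,0.0296,0],[0.01,0.0325,0],[0.011,0.0354,0],[0.012,0.0392,0],[0.0125,0.041,0],[0.0125,0.041,0]], dr=[[0,0,0],[0,0,0],[0,0,0],[0,0,0],[0,0,0],[0,0,0],[0,0,0],[0,0,0],[0,0,0],[0,0,0],[0,0,0],[0,0,0]], hand=[1,1,1,1,1,1,1,1,1,1,1,1])

```text
time_s: 3.95
position: [0.5465, -0.1365, 0.0432]
orientation: [-179.8, 0.2, 162.8]
force: [-2.0, -5.2, 4.3]
gripper_width: -0.004
finger_force: 2.9
```

Emit:
step_arm(xyz=[[-0.0015,-0.005,0],[-0.0015,-0.005,0.006],[-0.0015,-0.005,0.012],[-0.0015,-0.005,0.012],[0,0,0.012],[0,0,0.012]], dr=[[0,0,0],[0,0,0],[0,0,0],[0,0,0],[0,0,0],[0,0,0]], hand=[1,1,1,1,1,1])

```text
time_s: 4.7
position: [0.5454, -0.1345, 0.0531]
orientation: [180.0, -0.0, 162.8]
force: [0.1, -0.7, 0.1]
gripper_width: -0.003
finger_force: 0.0
```

```bash
python3 - <<'E'
from h import *
im,d=grab_frame("scene");cv2.imwrite('pics/s1.png',cv2.resize(im[150:290,230:380],(750,600),fx=0,fy=0,interpolation=cv2.INTER_CUBIC))
s=get_state();print(s['position'],s['force'])
E
```

```text
[ 0.54537162 -0.1346509   0.0530455 ] [0.10156416 0.34286891 0.18345478]
```

View pics/s1.png

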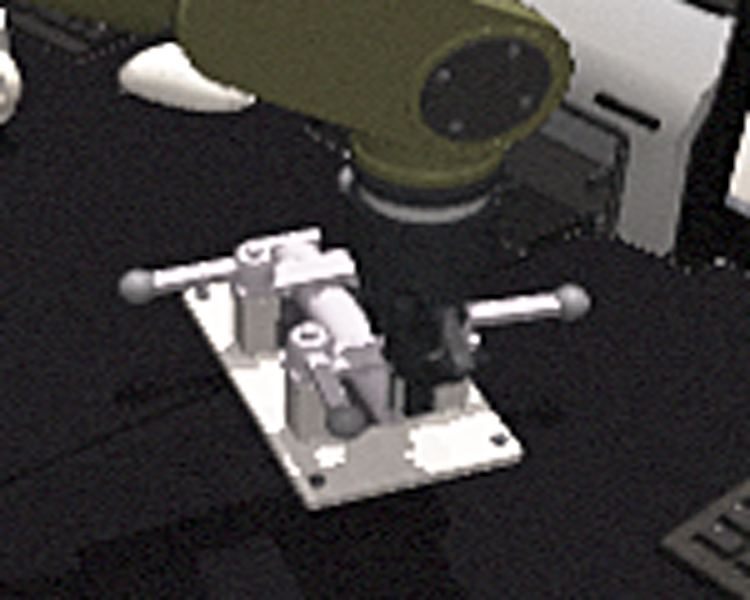

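The crop shows the tool over the bar's right end, between the straps' right-hand levers. FR at (570,300) and NR at (345,415) look undisturbed, and there is no force at the raised height, so I push on gently.

Emit:
step_arm(xyz=[[0.0003,0.001,0],[0.0006,0.002,0],[0.0009,0.003,0],[0.0012,0.004,0],[0.0012,0.004,0]], dr=[[0,0,0],[0,0,0],[0,0,0],[0,0,0],[0,0,0]], hand=[1,1,1,1,1])

```text
time_s: 5.38
position: [0.5468, -0.131, 0.0534]
orientation: [180.0, 0.0, 162.8]
force: [0.1, -0.2, 0.7]
gripper_width: 0.003
finger_force: 0.4
```

Emit:
step_arm(xyz=[[0.0003,0.001,0],[0.0006,0.002,0],[0.0009,0.003,0],[0.0012,0.004,0],[0.0012,0.004,0]], dr=[[0,0,0],[0,0,0],[0,0,0],[0,0,0],[0,0,0]], hand=[1,1,1,1,1])

```text
time_s: 6.0
position: [0.5479, -0.1273, 0.0534]
orientation: [-180.0, 0.0, 162.8]
force: [-1.0, -4.1, 1.6]
gripper_width: 0.002
finger_force: 2.7
```

Emit:
step_arm(xyz=[[0.0003,0.001,0],[0.0006,0.002,0],[0.0009,0.003,0],[0.0012,0.004,0],[0.0012,0.004,0]], dr=[[0,0,0],[0,0,0],[0,0,0],[0,0,0],[0,0,0]], hand=[1,1,1,1,1])

```text
time_s: 6.62
position: [0.5492, -0.123, 0.0534]
orientation: [180.0, 0.0, 162.8]
force: [-1.1, -3.8, 1.1]
gripper_width: 0.0
finger_force: 2.5
```

Emit:
step_arm(xyz=[[0.0003,0.001,0],[0.0006,0.002,0],[0.0009,0.003,0],[0.0012,0.004,0],[0.0012,0.004,0]], dr=[[0,0,0],[0,0,0],[0,0,0],[0,0,0],[0,0,0]], hand=[1,1,1,1,1])

```text
time_s: 7.25
position: [0.5494, -0.1224, 0.0534]
orientation: [-179.6, -0.0, 162.8]
force: [-4.4, -16.7, 2.7]
gripper_width: 0.001
finger_force: 9.2
```

Emit:
step_arm(xyz=[[-0.003,-0.01,0],[-0.007,-0.024,0.002],[-0.007,-0.024,0.03],[-0.007,-0.024,0.09],[-0.005,-0.015,0.15],[0,0,0.2],[0.005,0.015,0.25],[0.006,0.02,0.27],[0.006,0.02,0.27],[0.006,0.02,0.27],[0.006,0.02,0.27],[0.006,0.02,0.27]], dr=[[0,0,0],[0,0,0],[0,0,0],[0,0,-0.18],[0,0,-0.36],[0,0,-0.54],[0,0,-0.72],[0,0,-0.9],[0,0,-1.08],[0,0,-1.26],[0,0,-1.44],[0,0,-1.57]], hand=[1,1,1,1,1,1,1,1,1,1,1,1])

```text
time_s: 8.75
position: [0.5561, -0.0987, 0.3228]
orientation: [-179.9, -0.1, 72.6]
force: [-0.0, 0.4, 0.3]
gripper_width: 0.003
finger_force: 0.0
```

```bash
cat >> h.py <<'E'
import pickle
def wshot(tag):
    s=get_state();c=calibration("wrist");im,d=grab_frame("wrist");np.savez(f'/tmp/{tag}.npz',im=im,d=d);pickle.dump(c,open(f'/tmp/{tag}.pkl','wb'))
    print('t',s['time_s'],'pos',s['position'].round(4),'yaw',s['orientation'][2].round(1)); return c,im,d
E
python3 - <<'E'
from h import *
c,im,d=wshot('w2');cv2.imwrite('pics/w2.png',cv2.resize(im[0:280,90:420],None,fx=2.1,fy=2.1,interpolation=cv2.INTER_CUBIC))
E
```

```text
t 8.75 pos [ 0.5561 -0.0987  0.3228] yaw 72.6
```

View pics/w2.png

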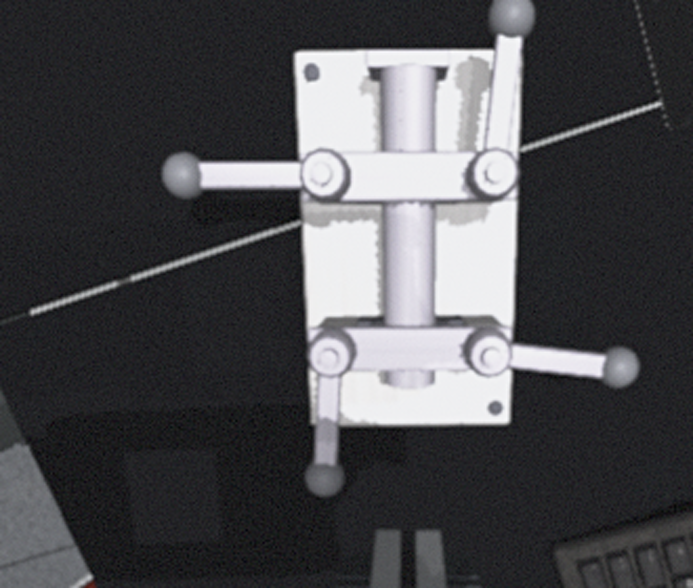

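The bar's end now meets the stop plate. In the crop the studs are at NL (324,174), FL (494,174), FR (490,356), NR (331,356), and the knobs at NL (182,175), FL (512,16), FR (619,367), NR (325,478).

```bash
cat >> h.py <<'E'
def fit(uv): # studs NL FL FR NR
    c=pickle.load(open(uv[0],'rb')); S=plane(c,uv[1],.1)[:,:2]; M=np.array([(-.042,.045),(.042,.045),(.042,-.045),(-.042,-.045)])
    A,_=cv2.estimateAffinePartial2D(M.astype(np.float32),S.astype(np.float32)); return np.hypot(*A[:,0]),np.degrees(np.arctan2(A[1,0],A[0,0])),A[:,2]
E
python3 - <<'E'
from h import *
px=lambda L:[(u/2.1+90-.25,v/2.1-.25) for u,v in L]
print(fit(('/tmp/w2.pkl',px([(324,174),(494,174),(490,356),(331,356)]))))
c=pickle.load(open('/tmp/w2.pkl','rb'))
for n,uv in dict(NL=(182,175),FL=(512,16),FR=(619,367),NR=(325,478)).items(): print(n,ang(n,plane(c,px([uv]),.083)[0]))
print('bar end',toj(plane(c,px([(408,387)]),.06)), 'stop edge',toj(plane(c,px([(408,66)]),.052)))
E
```

```text
(np.float64(0.9695269019435919), np.float64(-17.119399794508688), array([ 0.57177424, -0.04995968]))
NL (np.float64(0.3871051958048213), np.float64(0.07106633954269283))
FL (np.float64(5.967541463971685), np.float64(0.07067624975849814))
FR (np.float64(6.565986640544139), np.float64(0.07097734759249526))
NR (np.float64(4.680626256567393), np.float64(0.07053043568778826))
bar end [[-0.00087496 -0.06846714]] stop edge [[0.00015151 0.10008025]]
```

```bash
cat >> h.py <<'E'
def wp(n,th,off,rho=.045): # TCP world xy and tool turn (rad, from the start pose) ; off = distance TCP to arm centreline
    (hx,hy),a0=HUB[n]; a=np.radians(a0-th); u=np.array([np.cos(a),np.sin(a)]); t=np.array([np.sin(a),-np.cos(a)])
    return tow(np.array([hx,hy])+rho*u-off*t), YAW-np.radians(th)+(np.pi/2 if n in('FR','NL') else 0)
def show(base,ph,lst,z):
    for n,th,off in lst:
        p,f=wp(n,th,off); print(n,th,off,(p-base).round(3),'dr',round(f-ph,2),'z',z)
E
python3 - <<'E'
from h import *
B=np.array([.5563,-.099])
show(B,YAW,[('FL',6,.026)]+[('FL',t,.014) for t in (0,10,15,20,25,30,35,40,44)]+[('FL',44,.03)],.068-.323)
E
```

```text
FL 6 0.026 [0.062 0.131] dr -0.1 z -0.255
FL 0 0.014 [0.068 0.127] dr 0.0 z -0.255
FL 10 0.014 [0.076 0.126] dr -0.17 z -0.255
FL 15 0.014 [0.08  0.125] dr -0.26 z -0.255
FL 20 0.014 [0.084 0.124] dr -0.35 z -0.255
FL 25 0.014 [0.088 0.122] dr -0.44 z -0.255
FL 30 0.014 [0.092 0.121] dr -0.52 z -0.255
FL 35 0.014 [0.095 0.118] dr -0.61 z -0.255
FL 40 0.014 [0.098 0.116] dr -0.7 z -0.255
FL 44 0.014 [0.101 0.114] dr -0.77 z -0.255
FL 44 0.03 [0.093 0.128] dr -0.77 z -0.255
```

Emit:
step_arm(xyz=[[0.02,0.05,-0.03],[0.045,0.1,-0.06],[0.062,0.131,-0.1],[0.062,0.131,-0.15],[0.062,0.131,-0.2],[0.062,0.131,-0.24],[0.062,0.131,-0.251],[0.068,0.128,-0.251],[0.072,0.127,-0.251],[0.076,0.126,-0.251],[0.08,0.125,-0.251],[0.084,0.124,-0.251]], dr=[[0,0,-0.1],[0,0,-0.1],[0,0,-0.1],[0,0,-0.1],[0,0,-0.1],[0,0,-0.1],[0,0,-0.1],[0,0,-0.1],[0,0,-0.1],[0,0,-0.17],[0,0,-0.26],[0,0,-0.35]], hand=[1,1,1,1,1,1,1,1,1,1,1,1])

```text
time_s: 10.3
position: [0.6399, 0.0256, 0.0733]
orientation: [-179.9, -0.0, 52.6]
force: [-5.9, 2.6, -2.6]
gripper_width: -0.001
finger_force: 2.7
```

Emit:
step_arm(xyz=[[0.004,-0.002,0],[0.008,-0.003,0],[0.011,-0.006,0],[0.014,-0.008,0],[0.016,-0.009,0],[0.016,-0.009,0],[0.016,-0.009,0]], dr=[[0,0,-0.09],[0,0,-0.17],[0,0,-0.26],[0,0,-0.35],[0,0,-0.4],[0,0,-0.4],[0,0,-0.4]], hand=[1,1,1,1,1,1,1])

```text
time_s: 11.18
position: [0.6563, 0.0167, 0.0734]
orientation: [-179.9, -0.0, 29.8]
force: [-3.7, 3.4, -2.2]
gripper_width: -0.004
finger_force: 2.4
```

Emit:
step_arm(xyz=[[-0.008,0.014,0],[-0.008,0.014,0.03],[-0.01,0.01,0.09],[-0.03,-0.03,0.15],[-0.05,-0.07,0.2],[-0.08,-0.1,0.25],[-0.1,-0.115,0.25],[-0.1,-0.115,0.25],[-0.1,-0.115,0.25]], dr=[[0,0,0],[0,0,0],[0,0,0.1],[0,0,0.25],[0,0,0.4],[0,0,0.55],[0,0,0.7],[0,0,0.75],[0,0,0.75]], hand=[1,1,1,1,1,1,1,1,1])

```text
time_s: 12.3
position: [0.5566, -0.0992, 0.3247]
orientation: [179.7, 0.0, 72.8]
force: [0.2, 0.5, -0.1]
gripper_width: -0.003
finger_force: 0.0
```

```bash
cat >> h.py <<'E'
def levers(tag,guess): # knob blobs: high points in depth, found near the guessed angle; ray to z=.083
    c,im,d=wshot(tag); X=cloud(c,d); J=toj(X[...,:2]); out={}
    for n,(h,a0) in HUB.items():
        r=J-np.array(h); R=np.hypot(r[...,0],r[...,1]); A=(a0-np.degrees(np.arctan2(r[...,1],r[...,0]))+180)%360-180
        m=(X[...,2]>.079)&(X[...,2]<.105)&(R>.062)&(R<.084)&(A>-15)&(A<105)
        nn,l,st,ce=cv2.connectedComponentsWithStats(m.astype(np.uint8))
        if nn<2: out[n]=None; continue
        i=1+np.argmax(st[1:,4]); (u,v),rad=cv2.minEnclosingCircle(np.argwhere(l==i)[:,::-1].astype(np.float32))
        a,rr=ang(n,plane(c,[tuple(ce[i])],.083)[0]); out[n]=(round(a,1),round(rr*1000,1),int(st[i][4]))
    print(out)
E
python3 - <<'E'
from h import *
levers('w3',0)
im=np.load('/tmp/w3.npz')['im'];cv2.imwrite('pics/w3.png',im)
B=np.array([.5563,-.099])
show(B,YAW,[('NR',4.7,.026),('NR',0,.014)]+[('NR',t,.014) for t in (10,15,20,25,30,35,40,44)]+[('NR',44,.03)],.072-.322)
E
```

```text
t 12.3 pos [ 0.5566 -0.0992  0.3247] yaw 72.8
{'FL': (np.float64(48.5), np.float64(71.5), 356), 'FR': (np.float64(6.9), np.float64(71.2), 250), 'NR': (np.float64(5.4), np.float64(71.1), 219), 'NL': (np.float64(0.1), np.float64(71.0), 320)}
NR 4.7 0.026 [-0.031 -0.033] dr -0.08 z -0.25
NR 0 0.014 [-0.038 -0.029] dr 0.0 z -0.25
NR 10 0.014 [-0.046 -0.028] dr -0.17 z -0.25
NR 15 0.014 [-0.05  -0.027] dr -0.26 z -0.25
NR 20 0.014 [-0.054 -0.026] dr -0.35 z -0.25
NR 25 0.014 [-0.058 -0.025] dr -0.44 z -0.25
NR 30 0.014 [-0.062 -0.023] dr -0.52 z -0.25
NR 35 0.014 [-0.065 -0.021] dr -0.61 z -0.25
NR 40 0.014 [-0.068 -0.018] dr -0.7 z -0.25
NR 44 0.014 [-0.071 -0.016] dr -0.77 z -0.25
NR 44 0.03 [-0.063 -0.03 ] dr -0.77 z -0.25
```

Emit:
step_arm(xyz=[[-0.01,-0.01,-0.05],[-0.02,-0.025,-0.1],[-0.029,-0.033,-0.15],[-0.029,-0.033,-0.2],[-0.029,-0.033,-0.24],[-0.029,-0.033,-0.25],[-0.034,-0.032,-0.25],[-0.038,-0.03,-0.25],[-0.042,-0.029,-0.25],[-0.046,-0.028,-0.25],[-0.05,-0.027,-0.25],[-0.054,-0.026,-0.25]], dr=[[0,0,-0.08],[0,0,-0.08],[0,0,-0.08],[0,0,-0.08],[0,0,-0.08],[0,0,-0.08],[0,0,-0.08],[0,0,-0.08],[0,0,-0.1],[0,0,-0.17],[0,0,-0.26],[0,0,-0.35]], hand=[1,1,1,1,1,1,1,1,1,1,1,1])

```text
time_s: 13.85
position: [0.5043, -0.1265, 0.0747]
orientation: [179.6, -0.0, 52.6]
force: [3.9, -4.1, -0.7]
gripper_width: -0.003
finger_force: 2.7
```

Emit:
step_arm(xyz=[[-0.004,0.001,0],[-0.008,0.003,0],[-0.011,0.005,0],[-0.014,0.008,0],[-0.014,0.008,0],[-0.014,0.008,0]], dr=[[0,0,-0.09],[0,0,-0.17],[0,0,-0.26],[0,0,-0.35],[0,0,-0.35],[0,0,-0.35]], hand=[1,1,1,1,1,1])

```text
time_s: 14.6
position: [0.4894, -0.1184, 0.0745]
orientation: [179.7, -0.1, 32.7]
force: [-0.0, -5.6, 2.7]
gripper_width: -0.001
finger_force: 2.3
```

```bash
python3 - <<'E'
from h import *
s=get_state();print(s['position'],s['force'])
B=np.array([.5563-.068,-.099-.018])
ph=YAW-.7
show(B,ph,[('NR',41,.03),('FR',6.6,.031)]+[('FR',t,.0175) for t in (6,10,15,20,25,30,35,40,45)]+[('FR',45,.033)],0)
print('view',np.array([.5563,-.099])-B)
E
```

```text
[ 0.48941033 -0.1184407   0.07445982] [-0.02885026 -5.59593035  2.65042425]
NR 41 0.03 [ 0.007 -0.013] dr -0.02 z 0
FR 6.6 0.031 [0.164 0.022] dr 2.16 z 0
FR 6 0.0175 [0.158 0.01 ] dr 2.17 z 0
FR 10 0.0175 [0.158 0.007] dr 2.1 z 0
FR 15 0.0175 [0.157 0.003] dr 2.01 z 0
FR 20 0.0175 [ 0.156 -0.002] dr 1.92 z 0
FR 25 0.0175 [ 0.155 -0.006] dr 1.83 z 0
FR 30 0.0175 [ 0.153 -0.009] dr 1.75 z 0
FR 35 0.0175 [ 0.151 -0.013] dr 1.66 z 0
FR 40 0.0175 [ 0.149 -0.017] dr 1.57 z 0
FR 45 0.0175 [ 0.147 -0.02 ] dr 1.49 z 0
FR 45 0.033 [ 0.16  -0.013] dr 1.49 z 0
view [0.068 0.018]
```

Emit:
step_arm(xyz=[[0.008,-0.014,0],[0.009,-0.016,0.03],[0.02,-0.01,0.09],[0.04,0.01,0.15],[0.06,0.015,0.2],[0.068,0.018,0.25],[0.068,0.018,0.25],[0.068,0.018,0.25]], dr=[[0,0,0],[0,0,0],[0,0,0.15],[0,0,0.3],[0,0,0.45],[0,0,0.6],[0,0,0.7],[0,0,0.7]], hand=[1,1,1,1,1,1,1,1])

```text
time_s: 15.6
position: [0.5567, -0.0992, 0.3229]
orientation: [180.0, -0.0, 72.7]
force: [-1.0, 0.2, -0.6]
gripper_width: 0.003
finger_force: 0.0
```

```bash
python3 - <<'E'
from h import *
levers('w4',0)
show(np.array([.5563,-.099]),YAW,[('FR',6.6,.031)]+[('FR',t,.0175) for t in (6,10,15,20,25,30,35,40,45)]+[('FR',45,.033)],-.25)
E
```

```text
t 15.6 pos [ 0.5567 -0.0992  0.3229] yaw 72.7
{'FL': (np.float64(48.5), np.float64(71.3), 365), 'FR': (np.float64(7.0), np.float64(71.3), 260), 'NR': (np.float64(45.4), np.float64(71.2), 230), 'NL': (np.float64(0.0), np.float64(71.0), 316)}
FR 6.6 0.031 [0.096 0.004] dr 1.46 z -0.25
FR 6 0.0175 [ 0.09  -0.008] dr 1.47 z -0.25
FR 10 0.0175 [ 0.09  -0.011] dr 1.4 z -0.25
FR 15 0.0175 [ 0.089 -0.015] dr 1.31 z -0.25
FR 20 0.0175 [ 0.088 -0.02 ] dr 1.22 z -0.25
FR 25 0.0175 [ 0.087 -0.024] dr 1.13 z -0.25
FR 30 0.0175 [ 0.085 -0.027] dr 1.05 z -0.25
FR 35 0.0175 [ 0.083 -0.031] dr 0.96 z -0.25
FR 40 0.0175 [ 0.081 -0.035] dr 0.87 z -0.25
FR 45 0.0175 [ 0.079 -0.038] dr 0.79 z -0.25
FR 45 0.033 [ 0.092 -0.031] dr 0.79 z -0.25
```

Emit:
step_arm(xyz=[[0.03,0.004,0],[0.06,0.004,-0.02],[0.096,0.004,-0.05],[0.096,0.004,-0.08],[0.096,0.004,-0.11],[0.096,0.004,-0.14],[0.096,0.004,-0.17],[0.096,0.004,-0.2],[0.096,0.004,-0.23],[0.096,0.004,-0.25],[0.093,0,-0.25],[0.09,-0.006,-0.25]], dr=[[0,0,0.18],[0,0,0.36],[0,0,0.54],[0,0,0.72],[0,0,0.9],[0,0,1.08],[0,0,1.26],[0,0,1.44],[0,0,1.46],[0,0,1.46],[0,0,1.46],[0,0,1.46]], hand=[1,1,1,1,1,1,1,1,1,1,1,1])

```text
time_s: 17.15
position: [0.6468, -0.1054, 0.0733]
orientation: [180.0, 0.1, 156.4]
force: [2.6, 3.8, -3.1]
gripper_width: 0.003
finger_force: 2.7
```

Emit:
step_arm(xyz=[[0,-0.005,0],[-0.001,-0.009,0],[-0.002,-0.014,0],[-0.003,-0.018,0],[-0.005,-0.021,0],[-0.007,-0.025,0],[-0.009,-0.029,0],[-0.011,-0.032,0],[-0.011,-0.032,0],[-0.011,-0.032,0]], dr=[[0,0,-0.06],[0,0,-0.15],[0,0,-0.24],[0,0,-0.33],[0,0,-0.41],[0,0,-0.5],[0,0,-0.59],[0,0,-0.67],[0,0,-0.67],[0,0,-0.67]], hand=[1,1,1,1,1,1,1,1,1,1])

```text
time_s: 18.4
position: [0.6365, -0.1366, 0.0741]
orientation: [179.8, 0.1, 118.1]
force: [3.0, 4.5, -0.3]
gripper_width: -0.002
finger_force: 2.0
```

Emit:
step_arm(xyz=[[0.013,0.007,0],[0.013,0.007,0.03],[0.013,0.007,0.09],[0.01,0,0.15],[0,-0.03,0.2],[-0.023,-0.061,0.25],[-0.023,-0.061,0.25],[-0.023,-0.061,0.25]], dr=[[0,0,0],[0,0,-0.1],[0,0,-0.28],[0,0,-0.46],[0,0,-0.64],[0,0,-0.79],[0,0,-0.79],[0,0,-0.79]], hand=[1,1,1,1,1,1,1,1])

```text
time_s: 19.4
position: [0.6124, -0.1983, 0.3224]
orientation: [180.0, 0.0, 72.8]
force: [-0.3, 0.2, -0.8]
gripper_width: 0.002
finger_force: 0.0
```

```bash
python3 - <<'E'
from h import *
levers('w5',0)
show(np.array([.5563,-.099]),YAW,[('NL',0,.033)]+[('NL',t,.0175) for t in (0,5,10,15,20,25,30,35,40,45)]+[('NL',45,.033)],-.25)
E
```

```text
t 19.4 pos [ 0.6124 -0.1983  0.3224] yaw 72.8
{'FL': None, 'FR': (np.float64(46.9), np.float64(70.9), 288), 'NR': (np.float64(44.2), np.float64(71.4), 290), 'NL': (np.float64(-4.8), np.float64(70.9), 179)}
NL 0 0.033 [-0.065  0.086] dr 1.57 z -0.25
NL 0 0.0175 [-0.06   0.101] dr 1.57 z -0.25
NL 5 0.0175 [-0.06   0.105] dr 1.48 z -0.25
NL 10 0.0175 [-0.06   0.109] dr 1.4 z -0.25
NL 15 0.0175 [-0.059  0.113] dr 1.31 z -0.25
NL 20 0.0175 [-0.058  0.117] dr 1.22 z -0.25
NL 25 0.0175 [-0.057  0.121] dr 1.13 z -0.25
NL 30 0.0175 [-0.055  0.125] dr 1.05 z -0.25
NL 35 0.0175 [-0.053  0.129] dr 0.96 z -0.25
NL 40 0.0175 [-0.051  0.132] dr 0.87 z -0.25
NL 45 0.0175 [-0.049  0.136] dr 0.79 z -0.25
NL 45 0.033 [-0.062  0.129] dr 0.79 z -0.25
```

Emit:
step_arm(xyz=[[-0.02,0.04,0],[-0.04,0.08,0],[-0.07,0.12,-0.02],[-0.1,0.16,-0.04],[-0.121,0.185,-0.08],[-0.121,0.185,-0.12],[-0.121,0.185,-0.16],[-0.121,0.185,-0.2],[-0.121,0.185,-0.23],[-0.121,0.185,-0.25],[-0.118,0.193,-0.25],[-0.116,0.2,-0.25]], dr=[[0,0,0.18],[0,0,0.36],[0,0,0.54],[0,0,0.72],[0,0,0.9],[0,0,1.08],[0,0,1.26],[0,0,1.44],[0,0,1.57],[0,0,1.57],[0,0,1.57],[0,0,1.57]], hand=[1,1,1,1,1,1,1,1,1,1,1,1])

```text
time_s: 20.95
position: [0.4959, 0.0024, 0.072]
orientation: [-179.9, -0.1, 162.9]
force: [-3.0, -5.3, -3.3]
gripper_width: -0.0
finger_force: 2.9
```

Emit:
step_arm(xyz=[[0,0.004,0],[0,0.008,0],[0.001,0.012,0],[0.002,0.016,0],[0.003,0.02,0],[0.005,0.024,0],[0.007,0.028,0],[0.009,0.031,0],[0.011,0.035,0],[0.011,0.035,0],[0.011,0.035,0]], dr=[[0,0,-0.09],[0,0,-0.17],[0,0,-0.26],[0,0,-0.35],[0,0,-0.44],[0,0,-0.52],[0,0,-0.61],[0,0,-0.7],[0,0,-0.78],[0,0,-0.78],[0,0,-0.78]], hand=[1,1,1,1,1,1,1,1,1,1,1])

```text
time_s: 22.32
position: [0.5066, 0.0372, 0.0722]
orientation: [-179.9, -0.0, 118.2]
force: [-3.0, -1.7, -2.3]
gripper_width: -0.003
finger_force: 2.2
```

Emit:
step_arm(xyz=[[-0.013,-0.007,0],[-0.013,-0.007,0.03],[-0.013,-0.007,0.09],[0,-0.04,0.15],[0.03,-0.09,0.2],[0.049,-0.135,0.25],[0.049,-0.135,0.25],[0.049,-0.135,0.25]], dr=[[0,0,0],[0,0,-0.1],[0,0,-0.28],[0,0,-0.46],[0,0,-0.64],[0,0,-0.79],[0,0,-0.79],[0,0,-0.79]], hand=[1,1,1,1,1,1,1,1])

```text
time_s: 23.32
position: [0.5574, -0.0994, 0.3255]
orientation: [179.6, -0.0, 72.7]
force: [-0.6, -0.6, -0.2]
gripper_width: 0.002
finger_force: 0.0
```

```bash
python3 - <<'E'
from h import *
levers('w6',0)
im=np.load('/tmp/w6.npz')['im'];cv2.imwrite('pics/w6.png',im)
# commanded now
B=np.array([.6123-.116+.011+.049,-.198+.2+.035-.135]);print(B)
show(B,YAW,[('FL',48,.033)]+[('FL',t,.0175) for t in (45,50,55,60,65,70,75,80,85,90,94)]+[('FL',90,.033)],-.25)
E
```

```text
t 23.325 pos [ 0.5574 -0.0994  0.3255] yaw 72.7
{'FL': (np.float64(48.5), np.float64(71.3), 355), 'FR': (np.float64(46.1), np.float64(71.1), 220), 'NR': (np.float64(45.3), np.float64(71.2), 233), 'NL': (np.float64(45.9), np.float64(71.2), 358)}
[ 0.5563 -0.098 ]
FL 48 0.033 [0.095 0.128] dr -0.84 z -0.25
FL 45 0.0175 [0.1   0.115] dr -0.79 z -0.25
FL 50 0.0175 [0.103 0.112] dr -0.87 z -0.25
FL 55 0.0175 [0.106 0.109] dr -0.96 z -0.25
FL 60 0.0175 [0.108 0.106] dr -1.05 z -0.25
FL 65 0.0175 [0.11  0.102] dr -1.13 z -0.25
FL 70 0.0175 [0.112 0.098] dr -1.22 z -0.25
FL 75 0.0175 [0.114 0.094] dr -1.31 z -0.25
FL 80 0.0175 [0.115 0.09 ] dr -1.4 z -0.25
FL 85 0.0175 [0.116 0.086] dr -1.48 z -0.25
FL 90 0.0175 [0.117 0.082] dr -1.57 z -0.25
FL 94 0.0175 [0.117 0.079] dr -1.64 z -0.25
FL 90 0.033 [0.121 0.097] dr -1.57 z -0.25
```

View pics/w6.png

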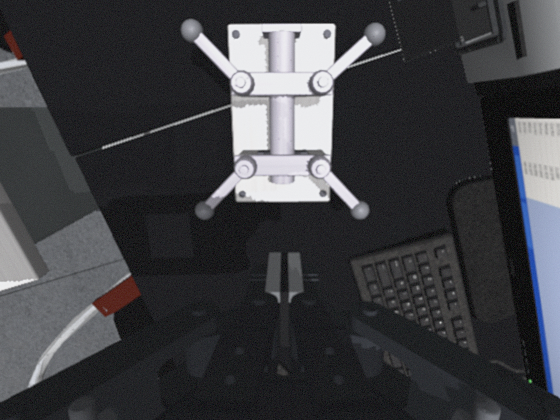

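All four levers stand at about 45°: the knobs at (191,30), (375,33), (205,211) and (360,211) point diagonally out (48.5, 46, 45 and 46°), and the bar is at the stop. Second pass: FL first.

Emit:
step_arm(xyz=[[0.03,0.04,0],[0.06,0.08,-0.02],[0.095,0.128,-0.06],[0.095,0.128,-0.11],[0.095,0.128,-0.17],[0.095,0.128,-0.22],[0.095,0.128,-0.25],[0.098,0.12,-0.25],[0.102,0.113,-0.25],[0.106,0.109,-0.25],[0.108,0.106,-0.25],[0.11,0.102,-0.25]], dr=[[0,0,-0.18],[0,0,-0.36],[0,0,-0.54],[0,0,-0.72],[0,0,-0.84],[0,0,-0.84],[0,0,-0.84],[0,0,-0.84],[0,0,-0.87],[0,0,-0.96],[0,0,-1.05],[0,0,-1.13]], hand=[1,1,1,1,1,1,1,1,1,1,1,1])

```text
time_s: 24.88
position: [0.6664, 0.0052, 0.0736]
orientation: [-179.8, -0.0, 7.8]
force: [-1.8, 5.5, -3.2]
gripper_width: 0.001
finger_force: 2.7
```

Emit:
step_arm(xyz=[[0.002,-0.004,0],[0.004,-0.008,0],[0.005,-0.012,0],[0.006,-0.016,0],[0.007,-0.02,0],[0.007,-0.022,0],[0.007,-0.024,0],[0.007,-0.024,0]], dr=[[0,0,-0.09],[0,0,-0.18],[0,0,-0.27],[0,0,-0.35],[0,0,-0.44],[0,0,-0.46],[0,0,-0.46],[0,0,-0.46]], hand=[1,1,1,1,1,1,1,1])

```text
time_s: 25.88
position: [0.6739, -0.014, 0.074]
orientation: [-179.4, 0.1, -18.4]
force: [-0.6, 19.5, -1.8]
gripper_width: -0.002
finger_force: 9.2
```

```bash
python3 - <<'E'
from h import *
show(np.array([.6733,-.02]),YAW-1.59,[('FL',90,.035),('NR',45,.033)]+[('NR',t,.0175) for t in (45,50,55,60)],0)
show(wp('NR',60,.0175)[0],wp('NR',60,.0175)[1],[('NR',t,.0175) for t in (65,70,75,80,85,90,95,96)],0)
E
```

```text
FL 90 0.035 [0.005 0.021] dr 0.02 z 0
NR 45 0.033 [-0.18  -0.111] dr 0.8 z 0
NR 45 0.0175 [-0.187 -0.097] dr 0.8 z 0
NR 50 0.0175 [-0.19  -0.094] dr 0.72 z 0
NR 55 0.0175 [-0.193 -0.091] dr 0.63 z 0
NR 60 0.0175 [-0.195 -0.088] dr 0.54 z 0
NR 65 0.0175 [-0.002  0.004] dr -0.09 z 0
NR 70 0.0175 [-0.004  0.007] dr -0.17 z 0
NR 75 0.0175 [-0.006  0.011] dr -0.26 z 0
NR 80 0.0175 [-0.007  0.015] dr -0.35 z 0
NR 85 0.0175 [-0.008  0.019] dr -0.44 z 0
NR 90 0.0175 [-0.008  0.024] dr -0.52 z 0
NR 95 0.0175 [-0.008  0.028] dr -0.61 z 0
NR 96 0.0175 [-0.008  0.029] dr -0.63 z 0
```

Emit:
step_arm(xyz=[[0.005,0.021,0],[0.005,0.021,0.04],[-0.01,0.01,0.1],[-0.06,-0.02,0.11],[-0.11,-0.06,0.11],[-0.16,-0.1,0.11],[-0.178,-0.113,0.09],[-0.178,-0.113,0.04],[-0.178,-0.113,0],[-0.182,-0.107,0],[-0.187,-0.097,0],[-0.19,-0.094,0]], dr=[[0,0,0],[0,0,0.05],[0,0,0.2],[0,0,0.35],[0,0,0.5],[0,0,0.65],[0,0,0.8],[0,0,0.8],[0,0,0.8],[0,0,0.8],[0,0,0.8],[0,0,0.72]], hand=[1,1,1,1,1,1,1,1,1,1,1,1])

```text
time_s: 27.38
position: [0.4852, -0.1149, 0.0754]
orientation: [179.6, -0.2, 22.9]
force: [1.8, -5.5, -4.1]
gripper_width: 0.002
finger_force: 2.6
```

Emit:
step_arm(xyz=[[-0.003,0.003,0],[-0.005,0.006,0],[-0.007,0.01,0],[-0.009,0.013,0],[-0.011,0.017,0],[-0.012,0.021,0],[-0.013,0.025,0],[-0.013,0.03,0],[-0.013,0.033,0],[-0.013,0.034,0],[-0.013,0.034,0]], dr=[[0,0,-0.09],[0,0,-0.18],[0,0,-0.27],[0,0,-0.35],[0,0,-0.44],[0,0,-0.53],[0,0,-0.62],[0,0,-0.7],[0,0,-0.79],[0,0,-0.79],[0,0,-0.79]], hand=[1,1,1,1,1,1,1,1,1,1,1])

```text
time_s: 28.75
position: [0.4699, -0.0851, 0.0753]
orientation: [179.3, -0.3, -22.1]
force: [-10.0, -21.9, 0.2]
gripper_width: -0.0
finger_force: 11.8
```

Emit:
step_arm(xyz=[[-0.005,-0.018,0],[-0.005,-0.018,0.04],[0.01,-0.018,0.1],[0.04,-0.018,0.15],[0.07,-0.019,0.2],[0.086,-0.019,0.25],[0.086,-0.019,0.25],[0.086,-0.019,0.25],[0.086,-0.019,0.25],[0.086,-0.019,0.25],[0.086,-0.019,0.25]], dr=[[0,0,0],[0,0,0.1],[0,0,0.28],[0,0,0.46],[0,0,0.64],[0,0,0.82],[0,0,1.0],[0,0,1.18],[0,0,1.36],[0,0,1.54],[0,0,1.66]], hand=[1,1,1,1,1,1,1,1,1,1,1])

```text
time_s: 30.12
position: [0.5566, -0.0983, 0.3261]
orientation: [179.7, -0.0, 73.1]
force: [0.2, 0.3, -0.3]
gripper_width: -0.0
finger_force: 0.0
```

```bash
python3 - <<'E'
from h import *
levers('w7',0)
show(np.array([.5563,-.099]),YAW,[('FR',46,.033)]+[('FR',t,.0175) for t in (47,52,57)],-.25)
show(wp('FR',57,.0175)[0],wp('FR',57,.0175)[1],[('FR',t,.0175) for t in (62,67,72,77,82,87,92,96)]+[('FR',90,.035)],0)
p,f=wp('FR',96,.0175); show(p,f,[('NL',45,.033)]+[('NL',t,.0175) for t in (46,51,56)],0)
show(wp('NL',56,.0175)[0],wp('NL',56,.0175)[1],[('NL',t,.0175) for t in (61,66,71,76,81,86,91,96)]+[('NL',90,.035)],0)
E
```

```text
t 30.125 pos [ 0.5566 -0.0983  0.3261] yaw 73.1
{'FL': (np.float64(89.9), np.float64(71.1), 318), 'FR': (np.float64(46.2), np.float64(71.0), 212), 'NR': (np.float64(89.6), np.float64(70.9), 248), 'NL': (np.float64(46.0), np.float64(71.3), 355)}
FR 46 0.033 [ 0.092 -0.032] dr 0.77 z -0.25
FR 47 0.0175 [ 0.077 -0.039] dr 0.75 z -0.25
FR 52 0.0175 [ 0.074 -0.042] dr 0.66 z -0.25
FR 57 0.0175 [ 0.071 -0.045] dr 0.58 z -0.25
FR 62 0.0175 [-0.003 -0.002] dr -0.09 z 0
FR 67 0.0175 [-0.007 -0.004] dr -0.17 z 0
FR 72 0.0175 [-0.011 -0.006] dr -0.26 z 0
FR 77 0.0175 [-0.015 -0.008] dr -0.35 z 0
FR 82 0.0175 [-0.019 -0.009] dr -0.44 z 0
FR 87 0.0175 [-0.023 -0.009] dr -0.52 z 0
FR 92 0.0175 [-0.027 -0.01 ] dr -0.61 z 0
FR 96 0.0175 [-0.031 -0.01 ] dr -0.68 z 0
FR 90 0.035 [-0.009 -0.015] dr -0.58 z 0
NL 45 0.033 [-0.103  0.183] dr 0.89 z 0
NL 46 0.0175 [-0.088  0.191] dr 0.87 z 0
NL 51 0.0175 [-0.085  0.194] dr 0.79 z 0
NL 56 0.0175 [-0.082  0.197] dr 0.7 z 0
NL 61 0.0175 [0.003 0.002] dr -0.09 z 0
NL 66 0.0175 [0.007 0.005] dr -0.17 z 0
NL 71 0.0175 [0.011 0.006] dr -0.26 z 0
NL 76 0.0175 [0.015 0.008] dr -0.35 z 0
NL 81 0.0175 [0.019 0.009] dr -0.44 z 0
NL 86 0.0175 [0.023 0.01 ] dr -0.52 z 0
NL 91 0.0175 [0.027 0.01 ] dr -0.61 z 0
NL 96 0.0175 [0.031 0.01 ] dr -0.7 z 0
NL 90 0.035 [0.01  0.015] dr -0.59 z 0
```

Emit:
step_arm(xyz=[[0.03,-0.01,-0.02],[0.06,-0.02,-0.06],[0.094,-0.031,-0.11],[0.094,-0.031,-0.16],[0.094,-0.031,-0.2],[0.094,-0.031,-0.24],[0.094,-0.031,-0.25],[0.085,-0.035,-0.25],[0.077,-0.039,-0.25],[0.074,-0.042,-0.25],[0.071,-0.045,-0.25]], dr=[[0,0,0.18],[0,0,0.36],[0,0,0.54],[0,0,0.7],[0,0,0.77],[0,0,0.77],[0,0,0.77],[0,0,0.77],[0,0,0.75],[0,0,0.66],[0,0,0.58]], hand=[1,1,1,1,1,1,1,1,1,1,1])

```text
time_s: 31.55
position: [0.6293, -0.1442, 0.0754]
orientation: [179.6, 0.1, 105.8]
force: [4.3, 3.7, -0.5]
gripper_width: -0.002
finger_force: 2.4
```

Emit:
step_arm(xyz=[[-0.003,-0.002,0],[-0.007,-0.004,0],[-0.011,-0.006,0],[-0.015,-0.008,0],[-0.019,-0.009,0],[-0.023,-0.009,0],[-0.027,-0.01,0],[-0.031,-0.01,0],[-0.031,-0.01,0],[-0.031,-0.01,0]], dr=[[0,0,-0.09],[0,0,-0.17],[0,0,-0.26],[0,0,-0.35],[0,0,-0.44],[0,0,-0.52],[0,0,-0.61],[0,0,-0.65],[0,0,-0.65],[0,0,-0.65]], hand=[1,1,1,1,1,1,1,1,1,1])

```text
time_s: 32.8
position: [0.6031, -0.1556, 0.0763]
orientation: [178.9, -0.2, 68.7]
force: [19.7, -1.5, -11.2]
gripper_width: 0.002
finger_force: 9.3
```

Emit:
step_arm(xyz=[[0.022,-0.005,0],[0.022,-0.005,0.04],[0.015,0.02,0.1],[-0.02,0.07,0.11],[-0.06,0.12,0.11],[-0.105,0.182,0.11],[-0.105,0.182,0.08],[-0.105,0.182,0.03],[-0.105,0.182,0],[-0.096,0.187,0],[-0.088,0.191,0],[-0.085,0.194,0]], dr=[[0,0,0],[0,0,0.1],[0,0,0.25],[0,0,0.4],[0,0,0.55],[0,0,0.7],[0,0,0.86],[0,0,0.86],[0,0,0.86],[0,0,0.86],[0,0,0.84],[0,0,0.76]], hand=[1,1,1,1,1,1,1,1,1,1,1,1])

```text
time_s: 34.3
position: [0.5122, 0.0398, 0.0745]
orientation: [-180.0, 0.0, 112.2]
force: [-5.1, -2.0, 0.8]
gripper_width: -0.002
finger_force: 2.8
```

Emit:
step_arm(xyz=[[0.003,0.003,0],[0.006,0.005,0],[0.01,0.008,0],[0.014,0.009,0],[0.018,0.011,0],[0.022,0.012,0],[0.026,0.013,0],[0.03,0.013,0],[0.034,0.013,0],[0.034,0.013,0],[0.034,0.013,0]], dr=[[0,0,-0.09],[0,0,-0.17],[0,0,-0.26],[0,0,-0.35],[0,0,-0.44],[0,0,-0.52],[0,0,-0.61],[0,0,-0.7],[0,0,-0.75],[0,0,-0.75],[0,0,-0.75]], hand=[1,1,1,1,1,1,1,1,1,1,1])

```text
time_s: 35.67
position: [0.5401, 0.0541, 0.0741]
orientation: [-179.1, 0.3, 69.3]
force: [-27.1, 2.9, 17.4]
gripper_width: 0.0
finger_force: 13.6
```

Emit:
step_arm(xyz=[[-0.021,0.005,0],[-0.021,0.005,0.03],[-0.02,0,0.09],[-0.01,-0.05,0.15],[0,-0.1,0.2],[0.011,-0.152,0.25],[0.011,-0.152,0.25],[0.011,-0.152,0.25]], dr=[[0,0,0],[0,0,0],[0,0,0.06],[0,0,0.06],[0,0,0.06],[0,0,0.06],[0,0,0.06],[0,0,0.06]], hand=[1,1,1,1,1,1,1,1])

```text
time_s: 36.67
position: [0.5584, -0.1009, 0.3283]
orientation: [179.4, -0.0, 72.6]
force: [0.0, 0.9, 0.0]
gripper_width: -0.0
finger_force: 0.0
```

```bash
python3 - <<'E'
from h import *
levers('w8',0)
im=np.load('/tmp/w8.npz')['im'];cv2.imwrite('pics/w8.png',im)
a,_=grab_frame("side");o=np.load('/tmp/side.npz')['im']
for n,(u0,u1,v0,v1) in dict(mug=(150,195,258,320),bottle=(258,284,270,318),stapler=(340,360,168,200)).items(): print(n,cv2.absdiff(a,o)[v0:v1,u0:u1].mean().round(1))
E
```

```text
t 36.675 pos [ 0.5584 -0.1009  0.3283] yaw 72.6
{'FL': (np.float64(90.0), np.float64(71.0), 308), 'FR': (np.float64(90.2), np.float64(70.9), 209), 'NR': (np.float64(89.6), np.float64(70.9), 248), 'NL': (np.float64(90.3), np.float64(70.2), 328)}
mug 2.7
bottle 3.7
stapler 3.7
```

View pics/w8.png

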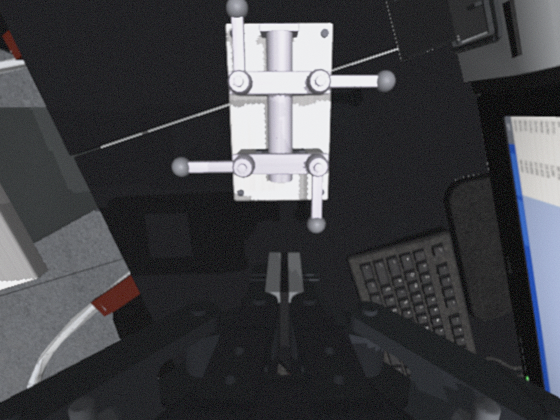

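All four levers read 90°: the knobs at (236,8), (386,81), (317,225) and (181,167). The bar meets the stop, the bystanders have not moved, and the robot is clear, so I hand in.

```bash
python3 -c "
from plant import workorder
print(workorder.sign_off())"
```

```text
the job is handed in; nothing more can be done
None
```

The bar rests against the stop plate, and all four levers were tightened crosswise in two passes (45–48.5° first, then the hard end at about 90°). The mug, stapler and bottle have not moved, and the job was handed in at about 37 s.

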